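# Issue one wheel blank from the dispenser

## Task

Issue one wooden wheel blank: press the dispenser's black plunger all the way down once and let it come back up, so that a single disc comes out into the tray. Then push that disc sideways along the tray, flat on the tray floor without picking it up, until it lies centred (to about a centimetre) on the round cork pad. Leave the other discs in the magazine, and do not disturb the tin, the timber block or the gouge.

Things in the scene. Friction and masses are not known exactly. Their poses are not given: they have to be found in the camera images.
- dispenser: Bench dispenser, fixed to the table; origin on the table under the magazine axis; +x points out of the outlet, away from the plunger; y runs along the tray; z up. A grey linkage housing (x -114 to -27 mm, 62 mm wide, top at 56 mm) with the plunger on top, then the magazine, then the tray. A full press sends out the bottom disc; another press would send out the next.
- magazine (a point): Centre of the mouth of the clear-walled, open-topped magazine, 62 mm above the table, on the dispenser's vertical axis. It is 62 mm wide outside and holds three stacked discs; the outlet slot is at the foot of its +x wall.
- outlet (a point): Point on the grey laminate tray floor (12 mm above the table), 63 mm out from the magazine axis, midway along the tray. The disc comes to lie with its centre within 10 mm of it. In the dispenser's frame the tray spans x 30.5 to 97 mm, y -180 to 180 mm, ends open; a lip at x 97 to 102 mm and, where |y| is over 60 mm, a fence at x 25.5 to 30.5 mm, tops 20 mm above the table.
- plunger_top (a point): Centre of the top face of the plunger: a black round cap 40 mm across on a steel stem, 75 mm behind the magazine axis. 100 mm above the table when up, 68 mm when fully down. It moves with the plunger.
- plunger (a joint): Plunger travel in m: 0 = up, 0.032 = fully down against its stop. Spring return: about 3 N at the top, 8 N at the bottom, plus drag with speed (25 N per m/s) and the friction of the disc. The disc moves out 2 mm for each mm of press.
- blank0_center (a point): Centre (half-way up) of a plain light-wood disc, 50 mm across and 14 mm thick, about 22 g, lying flat; this is the bottom disc of the stack at the start (centre 19 mm above the table, inside the magazine), the one that is to be issued. z up.
- blank1_center (a point): Centre (half-way up) of a plain light-wood disc, 50 mm across and 14 mm thick, about 22 g, lying flat; the middle disc of the stack at the start; it drops to the bottom once the first is out and the plunger is up, and must stay in the magazine. z up.
- blank2_center (a point): Centre (half-way up) of a plain light-wood disc, 50 mm across and 14 mm thick, about 22 g, lying flat; the top disc of the stack at the start; it must stay in the magazine. z up.
- pad_center (a point): Centre of the round cork pad, 60 mm across, inlaid practically flush (0.6 mm, it does not obstruct) in the tray floor, 12 mm above the table; near one end of the tray, 115 to 135 mm to one side of the outlet, on either side.
- tin_center (a point): Centre (half-way up) of a closed aluminium tin, 42 mm across, 32 mm tall, 90 g, standing in the tray near the end that has no pad. To be left alone.
- timber_center (a point): Centre of a square timber block, 90 by 90 mm and 80 mm tall, standing on the table off to the left (+y). To be left alone.
- gouge: Turning gouge lying on the table off to the right (-y): 0.32 m long along its x axis, dark wooden handle towards -x (170 mm), steel blade towards +x (148 mm), 28 mm thick; origin under the ferrule between them, on the table. To be left alone.
Mind the look-alikes: they are no part of the job. What is shaped like the part that bears blank2_center but purple is not meant.

How it is judged:
By the outcome, as a careful person would: the job done as asked, in the order asked, and still so for the second after the job is handed in, with the robot touching nothing.
It also fails if it takes over 42 s, if anything falls off the work surface, if the arm or the gripper's body presses on something with over 40 N, if the wrist force passes 120 N, or if a joint passes its speed limit or range.

## Robot

A 7-joint arm with a two-finger parallel gripper is mounted at the origin on the work surface. World frame = base frame: x ahead of the robot, y to its left, z up, the work surface at z = 0. Lengths are in m, angles in rad, forces in N, time in s.
With the tool pointing down it reaches from about 0.4 to 0.85 m from the base axis. Payload 10.4 kg.
Tool frame: the origin (TCP) lies at the very end of the fingers, on their centre line; the grasp point (between the pads) lies 19 mm behind it; x points along the fingers, z is the direction in which the jaws open and shut, and the axes are right-handed (so a half turn about x gives the same grasp; the last joint's range is limited). The gripper opens to 85 mm and grips with 20 to 120 N. Pads are 22 mm wide; open, the fingers measure 114 mm over their backs; the gripper's body (76 mm by 85 mm) begins 54 mm behind the grasp point. The pads swing forward as they close: fully open they stand 13 mm farther back than shut.
Start: joints at [1.25, 0.332, -0.065, 1.46, 0.022, 1.35, -0.088], TCP at [0.183, -0.598, 0.231] pointing down, gripper open.
Joint ranges: [-2.6, 2.6], [-0.5, 2.12], [-1.47, 1.34], [0.16, 2.42], [-1.27, 4.41], [0.06, 2.06], [-2.6, 2.6]. Speed limits (rad/s): [2.22, 2.22, 2.79, 2.79, 3.14, 3.14, 3.14].

## Interface

Orientations are given as a unit quaternion [x, y, z, w].
In Python, from workcell import get_obs, camera, camera_info, hand_in gives the robot as it stands.
- The arm moves only by the tool move_arm, never from a script. Its argument "motion" is text: rows parted by semicolons, each of 4 numbers parted by spaces: the shift along the world's x, y, z in m, then the turn about the world's z in rad. In form: tx ty tz spin; .... A call has 1 to 10 rows; each row is the pose to reach, as a shift and turn from the pose commanded when the call began; what a row does not reach only later rows make up. A row lasts 1/8 s, in which the tool goes at most 62.5 mm and 10.7 degrees, less where a joint would pass 70% of its speed; a pose out of reach is approached as far as the arm can. A call with a gripper value outside its range is refused whole. "grip" is the opening, from 0 (shut) to 1 (fully open), set as the call begins (left out, the last holds). The fingers move at their own pace and stop on an object; "force" is the grip in N (left out, the last holds). Time passes only in rows, so rows that repeat a pose let the fingers close. It gives the time, the measured TCP pose, the force and the opening at its end, in the units of the state.
- get_obs(): the state, without advancing time (a new reading comes with each control period).
- camera(name): name is "scene" or "top" or "wrist"; returns (picture, depth): 384x512x3 uint8, red, green, blue; 384x512 float32, m along the optical axis (not along the pixel's ray), 0 where there is no reading.
- camera_info(name): a dict with "camera_matrix" (3x3 intrinsics, pixels), "eye" and "attitude" of the camera in the world. Camera axes: x right, y up, looking along -z (the intrinsics and any distortion apply to the point x, -y, -z); pixel columns grow to the right and rows downward; lengths in m; the calibration is good to about 2 mm. A picture is of the moment at which its call begins: read the wrist's pose just before it. camera_info takes no time and is no camera call; for the wrist camera it gives the pose at the moment of the call.
- hand_in(): hands the job in, once; it reports no verdict.
The state is a dict: "clock": time; "joint_pos": joint angles; "joint_velocities": joint speeds; "tau": joint torques, N m; "position": TCP position; "ee_rot": TCP orientation; "ft_force": force on the tool from outside, world axes, zero at the start; "torque": the same for the moment, N m; "grip_width": opening from 0.0 (shut) to 1.0 (fully open).
Only numpy, scipy, OpenCV 4.12 (cv2) and the standard library are available. Lean on these libraries where they do the work, as an engineer would, in place of code of your own. Each camera call takes 0.05 s, during which the arm holds its last target.

## Working session

There is one attempt and no reset: what is moved stays moved. The work goes in short steps, Python scripts to look and compute and a tool call to move; the robot and the scene stay as the last step left them, time stands still between calls to the robot, and variables do not carry over. Pictures are saved under pics/ and viewed, and the job is handed in when it is done.

Besides the shell and the picture viewer there is one more tool, called after "Call:" as name(argument=value, ...) on one line, values as JSON. move_arm: Moves the arm, as the interface text tells. Its arguments: {"type":"object","properties":{"motion":{"type":"string"},"grip":{"type":"number"},"force":{"type":"number"}},"required":["motion"]}

```bash
mkdir -p pics
cat > h.py <<'E'
import numpy as np,cv2
from scipy.spatial.transform import Rotation as R
from workcell import *
def rot(i):
    a=np.array(i["attitude"],float)
    return a if a.shape==(3,3) else R.from_quat(a).as_matrix()
def ray(i,u,v):
    K=np.array(i["camera_matrix"]);d=np.linalg.inv(K)@np.array([u,v,1.])
    return np.array(i["eye"]),rot(i)@np.array([d[0],-d[1],-d[2]]) if False else rot(i)@np.array([d[0],-d[1],-1.])
def onz(i,u,v,z):
    e,d=ray(i,u,v);return e+d*(z-e[2])/d[2]
def proj(i,P):
    p=rot(i).T@(np.array(P)-np.array(i["eye"]));K=np.array(i["camera_matrix"])
    q=K@np.array([p[0],-p[1],-p[2]]);return q[:2]/q[2]
E
python3 - <<'E'
from h import *
o=get_obs();print(o['clock'],o['position'],o['ee_rot'],o['ft_force'])
for n in["scene","top"]:
    print(camera_info(n))
    p,d=camera(n);np.savez(f'{n}0.npz',p=p,d=d);cv2.imwrite(f'pics/{n}0.png',p[:,:,::-1])
E
```

```text
0.0 [ 0.18328453 -0.59711909  0.23051656] [ 0.42056549  0.56907282 -0.4200018   0.56822468] [-2.06116858  0.23540918 -0.67621859]
{'camera_matrix': array([[425.26376119,   0.        , 258.20080441],
       [  0.        , 425.26376119, 193.77830365],
       [  0.        ,   0.        ,   1.        ]]), 'eye': array([ 1.32827608, -0.17834224,  0.8038202 ]), 'attitude': array([0.31337224, 0.2573367 , 0.5668341 , 0.71712953])}
{'camera_matrix': array([[467.95861308,   0.        , 249.85653309],
       [  0.        , 467.95861308, 185.99655612],
       [  0.        ,   0.        ,   1.        ]]), 'eye': array([0.30773221, 0.00294091, 1.1721668 ]), 'attitude': array([ 0.07809419, -0.07777077, -0.70102337,  0.70457025])}
```

View pics/scene0.png

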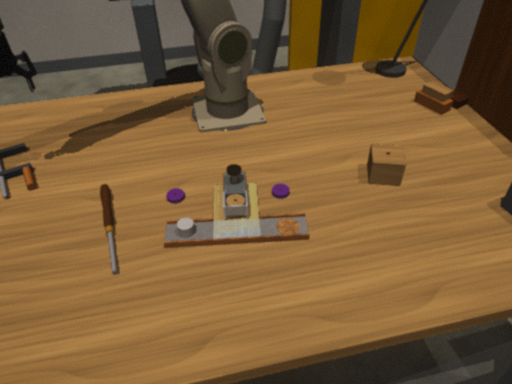

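View pics/top0.png

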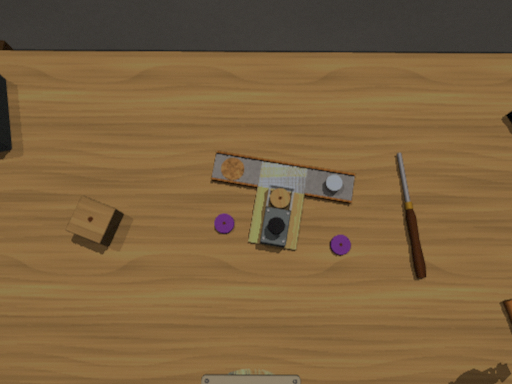

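The scene and top views agree. In the top view the dispenser is at about (278,205), with the black plunger at (276,226), the tray running from (215,168) to (353,188), the cork pad at (232,169) on the +y side and the tin at (334,183). The purple discs at (224,224) and (341,245) are decoys. I'll enlarge the top view and measure.

Run:
```python
from h import *
i=camera_info("top");z=np.load('top0.npz');p=z['p'];d=z['d']
c=p[140:260,200:370,::-1];cv2.imwrite('pics/crop0.png',cv2.resize(c,None,fx=4.5,fy=4.5,interpolation=cv2.INTER_CUBIC))
hsv=cv2.cvtColor(p,cv2.COLOR_RGB2HSV)
for (u,v) in[(276,226),(280,199),(232,169),(290,175),(334,183),(250,176)]:
    zz=d[v,u];e,r=ray(i,u,v);print((u,v),hsv[v,u],e+r*zz)
```

```text
(276, 226) [165  21  24] [ 0.45465387 -0.05679866  0.09752987]
(280, 199) [ 16 152 114] [ 0.5269856  -0.06951158  0.05273302]
(232, 169) [ 16 156 141] [0.61238104 0.05007024 0.01293353]
(290, 175) [ 26  38 146] [ 0.59678943 -0.09799688  0.01500377]
(334, 183) [105  20 155] [ 0.56997328 -0.20427902  0.04282033]
(250, 176) [ 15  23 113] [0.59440627 0.0039043  0.01194267]
```

View pics/crop0.png

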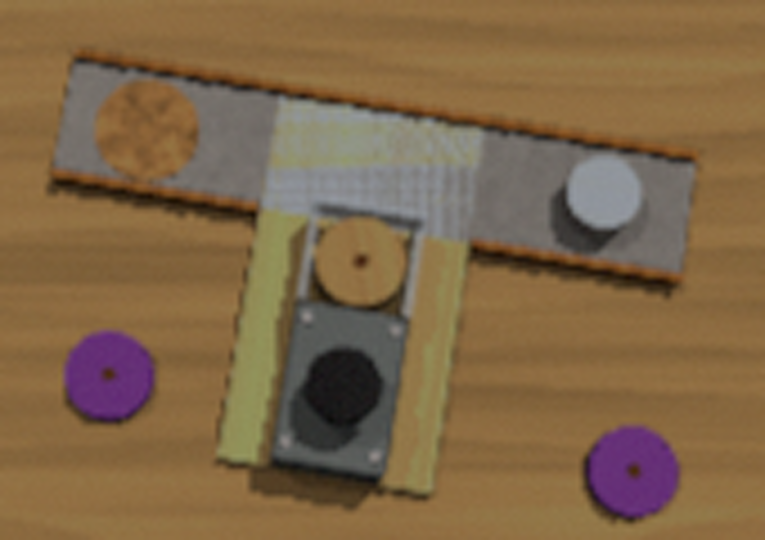

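The crop shows the single black cap at crop (343,387), the natural-wood disc in the magazine at (361,262), the pad at (147,131) and the tin at (604,192). I'll measure these with masks.

```bash
cat > m.py <<'E'
from h import *
def meas(i,p,pl=True):
    hsv=cv2.cvtColor(p,cv2.COLOR_RGB2HSV);H,S,V=cv2.split(hsv)
    def blob(m,box):
        k=np.zeros_like(m);x0,y0,x1,y1=box;k[y0:y1,x0:x1]=m[y0:y1,x0:x1]
        cs,_=cv2.findContours(k,cv2.RETR_EXTERNAL,cv2.CHAIN_APPROX_NONE)
        c=max(cs,key=cv2.contourArea);return cv2.minEnclosingCircle(c),cv2.fitEllipse(c),cv2.contourArea(c)
    sat=((S>110)&(H<25)).astype(np.uint8)*255
    cap=(V<42).astype(np.uint8)*255
    return blob(sat,(219,158,247,181)),blob(cap,(262,212,290,240)),blob(sat,(268,186,293,209))
E
python3 - <<'E'
from m import *
i=camera_info("top");p=np.load('top0.npz')['p']
for n,b,z in zip(['pad','cap','disc'],meas(i,p),[.0126,.100,.054]):
    u,v=b[1][0];print(n,b,onz(i,u,v,z))
# lip line: fit using corners from crop
f=lambda x,y:onz(i,x/4.5+200-.4,y/4.5+140-.4,.02)
a,b=f(78,57),f(695,155);c,e=f(52,180),f(682,278)
print(a,b,c,e,np.linalg.norm(a-b),np.linalg.norm(c-a))
for q,w in((a,b),(c,e)):print(np.arctan2(*(w-q)[:2])*1, np.arctan2((q-w)[1],(q-w)[0])-np.pi/2)
E
```

```text
pad (((230.0749969482422, 170.9250030517578), 14.318318367004395), ((231.36923217773438, 169.38116455078125), (20.640348434448242, 26.027172088623047), 49.70859146118164), 376.5) [0.61145226 0.05168505 0.0126    ]
cap (((276.0, 227.2894744873047), 9.761981964111328), ((275.669189453125, 226.37782287597656), (15.84233570098877, 17.876615524291992), 5.77923583984375), 211.0) [ 0.45343705 -0.055893    0.1       ]
disc (((278.938720703125, 198.55162048339844), 12.420087814331055), ((279.4372253417969, 198.45089721679688), (20.48680305480957, 22.088525772094727), 94.80368041992188), 331.5) [ 0.52809214 -0.06807192  0.054     ]
[0.65467574 0.08902104 0.02      ] [ 0.59886294 -0.26014142  0.02      ] [0.58253393 0.10217139 0.02      ] [ 0.52823066 -0.24981744  0.02      ] 0.353595096170063 0.07333056885313113
-2.9830859349487002 -0.15850671864109311
-2.9885238811996557 -0.1530687723901374
```

Run:
```python
from h import *
o=get_obs();print(R.from_quat(o['ee_rot']).as_matrix().round(3),o['position'],o['grip_width'])
z=R.from_quat(o['ee_rot']).as_matrix()[:,2];print(np.arctan2(z[1],z[0]))
```

```text
[[-0.     0.956  0.293]
 [ 0.001  0.293 -0.956]
 [-1.    -0.    -0.001]] [ 0.18328368 -0.59717533  0.23060256] 0.9980212211381313
-1.2729644787757837
```

Call:
move_arm(motion="0.03 0.05 0 0.11; 0.06 0.1 0 0.22; 0.09 0.15 0 0.33; 0.12 0.2 0 0.44; 0.15 0.25 0 0.55; 0.18 0.3 0 0.66; 0.205 0.355 0 0.77; 0.23 0.41 0 0.88; 0.25 0.465 -0.01 0.99; 0.265 0.515 -0.03 1.08", grip=0)

```text
clock: 1.35
position: [0.4492, -0.0804, 0.2015]
ee_rot: [0.067, 0.703, -0.067, 0.705]
ft_force: [0.6, -1.0, 0.6]
grip_width: 0.002
```

Call:
move_arm(motion="0.006 0.027 -0.03 0.035; 0.006 0.027 -0.05 0.035; 0.006 0.027 -0.06 0.035; 0.006 0.027 -0.06 0.035")

```text
clock: 1.85
position: [0.454, -0.0559, 0.141]
ee_rot: [0.056, 0.705, -0.056, 0.705]
ft_force: [-0.4, -0.5, 1.1]
grip_width: -0.003
```

Run:
```python
from h import *
o=get_obs();print(o['clock'],o['position'],o['grip_width'],o['ft_force']);z=R.from_quat(o['ee_rot']).as_matrix()[:,2];print(np.arctan2(z[1],z[0]))
p,d=camera("scene");c=p[130:260,140:330,::-1];cv2.imwrite('pics/s1.png',cv2.resize(c,None,fx=4,fy=4,interpolation=cv2.INTER_CUBIC))
```

```text
1.85 [ 0.45403914 -0.05585885  0.14100932] -0.0025798407405098344 [-0.35907781 -0.45973037  1.09655425]
-0.15873834993309174
```

View pics/s1.png

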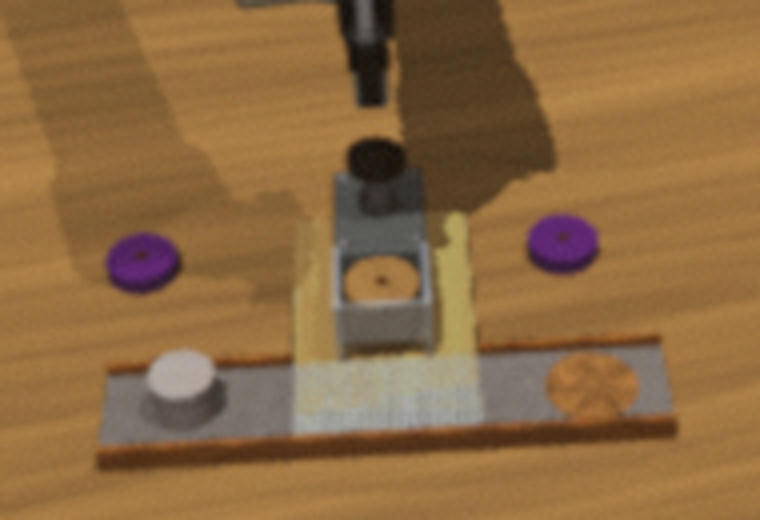

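The shut fingertips at crop (370,100) hang right above the cap at (376,158). I'll press slowly.

Call:
move_arm(motion="0 0 -0.02 0; 0 0 -0.038 0; 0 0 -0.043 0; 0 0 -0.048 0; 0 0 -0.053 0; 0 0 -0.058 0; 0 0 -0.063 0; 0 0 -0.067 0; 0 0 -0.071 0; 0 0 -0.073 0")

```text
clock: 3.15
position: [0.4546, -0.0559, 0.0694]
ee_rot: [0.056, 0.705, -0.056, 0.705]
ft_force: [-5.4, -0.4, 7.5]
grip_width: 0.001
```

Call:
move_arm(motion="0 0 -0.001 0; 0 0 -0.002 0; 0 0 -0.002 0")

```text
clock: 3.52
position: [0.4547, -0.056, 0.068]
ee_rot: [0.056, 0.705, -0.056, 0.705]
ft_force: [-8.6, -0.4, 15.8]
grip_width: -0.002
```

Call:
move_arm(motion="0 0 -0.0015 0; 0 0 -0.0015 0")

```text
clock: 3.78
position: [0.4549, -0.056, 0.0677]
ee_rot: [0.055, 0.705, -0.057, 0.705]
ft_force: [-16.6, 0.8, 35.2]
grip_width: 0.001
```

Call:
move_arm(motion="0 0 0.01 0; 0 0 0.02 0; 0 0 0.03 0; 0 0 0.04 0; 0 0 0.055 0; 0 0 0.085 0; 0 0 0.115 0; 0 0 0.115 0")

```text
clock: 4.78
position: [0.4558, -0.0555, 0.1825]
ee_rot: [0.055, 0.703, -0.056, 0.706]
ft_force: [-0.3, -0.7, 0.2]
grip_width: 0.002
```

Run:
```python
from h import *
o=get_obs();print(o['clock'],o['position'],o['grip_width'],o['ft_force'])
p,d=camera("scene");np.savez('scene2.npz',p=p,d=d);c=p[130:260,140:330,::-1];cv2.imwrite('pics/s2.png',cv2.resize(c,None,fx=4,fy=4,interpolation=cv2.INTER_CUBIC))
p,d=camera("top");np.savez('top2.npz',p=p,d=d);c=p[140:260,200:370,::-1];cv2.imwrite('pics/t2.png',cv2.resize(c,None,fx=4.5,fy=4.5,interpolation=cv2.INTER_CUBIC))
```

```text
4.775 [ 0.45576206 -0.05550436  0.18246185] 0.0016437839799501495 [-0.30621768 -0.68090098  0.1503014 ]
```

View pics/s2.png

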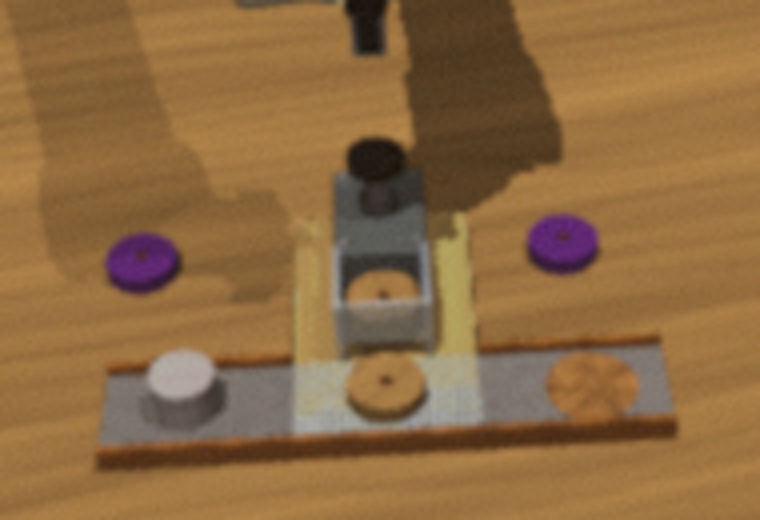

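View pics/t2.png

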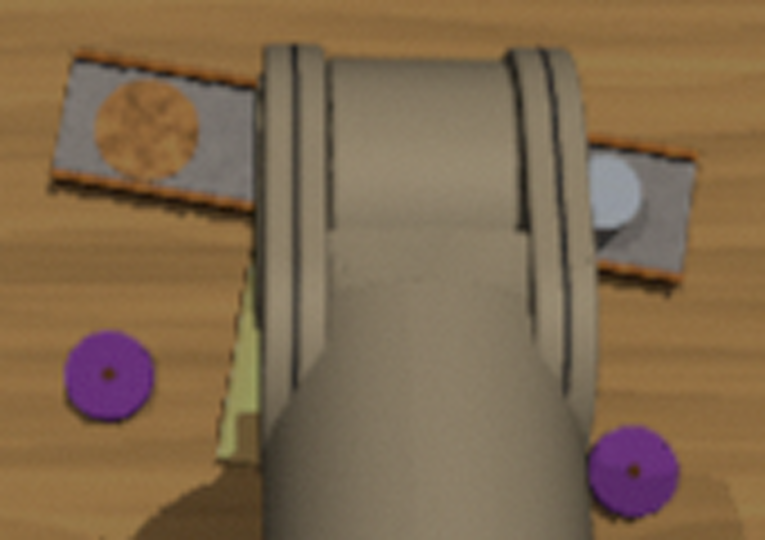

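One disc is out at scene crop (386,380), the stack has dropped, and the plunger is up again. I'll locate the disc, pad and tin in the dispenser frame.

```bash
cat > f.py <<'E'
from h import *
ps=-.158;D=np.array([.5281,-.0681]);ex=np.array([np.cos(ps),np.sin(ps)]);ey=np.array([-np.sin(ps),np.cos(ps)])
def disp(P):
    d=np.asarray(P)[:2]-D;return np.round([d@ex,d@ey],4)
def world(x,y):return D+x*ex+y*ey
E
python3 - <<'E'
from f import *
i=camera_info("scene");t=camera_info("top")
s=lambda x,y,z:onz(i,x/4+140-.375,y/4+130-.375,z)
for n,a in dict(hole=(386,380,.026),pad=(592,386,.0126),mag=(383,283-0,.054)).items():
    P=s(*a);print(n,P.round(4),disp(P))
q=lambda x,y,z:onz(t,x/4.5+200-.39,y/4.5+140-.39,z)
for n,a in dict(pad=(147,131,.0126),tin=(604,192,.044),lipL=(78,57,.02),lipR=(695,155,.02),fL=(52,180,.02),fR=(682,278,.02)).items():
    P=q(*a);print(n,P.round(4),disp(P))
# pad colour mask in top, red-ish cork, inner part
for y in(-.05,-.06,-.065):print(y,world(.063,y).round(4))
E
```

```text
hole [ 0.5885 -0.0758  0.026 ] [0.0609 0.0019]
pad [0.6123 0.0529 0.0126] [0.0641 0.1327]
mag [ 0.5296 -0.0652  0.054 ] [0.001  0.0031]
pad [0.6132 0.0494 0.0126] [0.0656 0.1294]
tin [ 0.5715 -0.2037  0.044 ] [ 0.0642 -0.1271]
lipL [0.6546 0.089  0.02  ] [0.1003 0.175 ]
lipR [ 0.5988 -0.2602  0.02  ] [ 0.1001 -0.1785]
fL [0.5825 0.1021 0.02  ] [0.0269 0.1767]
fR [ 0.5282 -0.2498  0.02  ] [ 0.0287 -0.1795]
-0.05 [ 0.5824 -0.1274]
-0.06 [ 0.5809 -0.1373]
-0.065 [ 0.5801 -0.1422]
```

Call:
move_arm(motion="0.03 -0.02 0 0; 0.065 -0.04 0 0; 0.1 -0.06 0 0; 0.126 -0.081 0 0; 0.126 -0.081 -0.03 0; 0.126 -0.081 -0.07 0; 0.126 -0.081 -0.1 0; 0.126 -0.081 -0.12 0; 0.126 -0.081 -0.12 0", grip=0.3, force=20)

```text
clock: 6.0
position: [0.5793, -0.1362, 0.0583]
ee_rot: [0.056, 0.706, -0.055, 0.704]
ft_force: [0.2, 0.4, 1.2]
grip_width: 0.299
```

Run:
```python
from f import *
o=get_obs();print(o['clock'],o['position'],disp(o['position']),o['grip_width'],o['ft_force'])
z=R.from_quat(o['ee_rot']).as_matrix()[:,2];print(np.arctan2(z[1],z[0]))
p,d=camera("scene");c=p[130:260,140:330,::-1];cv2.imwrite('pics/s3.png',cv2.resize(c,None,fx=4,fy=4,interpolation=cv2.INTER_CUBIC))
```

```text
6.0 [ 0.57932278 -0.13621696  0.05828195] [ 0.0613 -0.0592] 0.298776639052362 [0.168208   0.35726097 1.19605441]
-0.1577667137518278
```

View pics/s3.png

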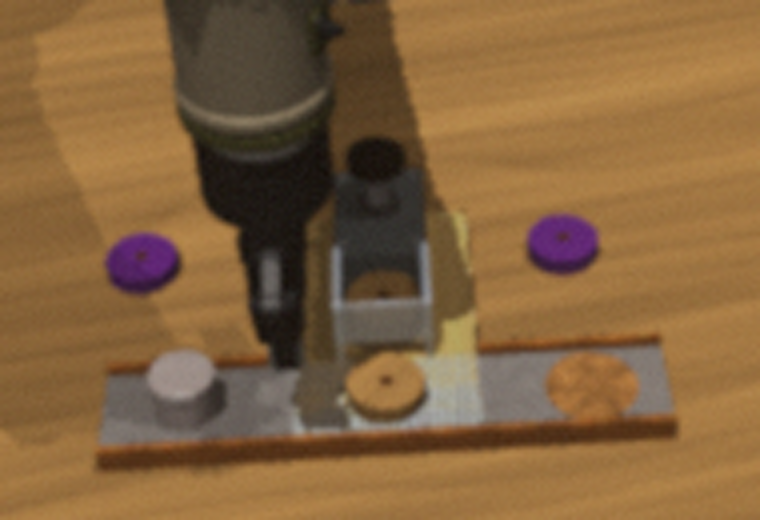

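Run:
```python
from f import *
i=camera_info("scene");o=get_obs();T=o['position']
p,d=camera("scene");v,u=np.mgrid[0:384,0:512];K=i["camera_matrix"]
X=np.stack([(u-K[0,2])/K[0,0]*d,-(v-K[1,2])/K[1,1]*d,-d],-1)@rot(i).T+i["eye"]
Q=X-[*D,0];x=Q[...,0]*ex[0]+Q[...,1]*ex[1];y=Q[...,0]*ey[0]+Q[...,1]*ey[1];z=X[...,2]
m=(d>0)&(z>.05)&(abs(y+.059)<.07)&(x>.03)&(x<.2)
for a in np.arange(.05,.25,.01):
    k=m&(z>=a)&(z<a+.01)
    if k.sum():print(round(a-T[2],3),k.sum(),(np.percentile(x[k],[50,90,100])-.0613).round(3),(np.percentile(y[k],[0,100])+.0592).round(3))
```

```text
-0.01 21 [-0.03  -0.029 -0.027] [0.032 0.068]
0.0 23 [0.013 0.021 0.023] [-0.008  0.069]
0.01 27 [0.024 0.026 0.028] [-0.008  0.014]
0.02 22 [0.025 0.027 0.028] [-0.007  0.013]
0.03 4 [0.027 0.027 0.027] [-0.001  0.009]
0.04 9 [0.04  0.043 0.044] [-0.008  0.015]
0.05 22 [0.043 0.047 0.048] [-0.007  0.015]
0.06 25 [0.05  0.052 0.053] [-0.014  0.019]
0.07 59 [0.024 0.057 0.059] [-0.013  0.02 ]
0.08 48 [0.024 0.062 0.063] [-0.014  0.02 ]
0.09 70 [0.061 0.065 0.066] [-0.016  0.021]
0.1 109 [0.041 0.061 0.065] [-0.017  0.022]
0.11 49 [0.037 0.04  0.043] [-0.008  0.014]
0.12 38 [0.037 0.038 0.04 ] [-0.009  0.023]
0.13 103 [0.032 0.037 0.041] [-0.034  0.04 ]
0.14 114 [0.032 0.037 0.039] [-0.033  0.038]
0.15 116 [0.032 0.037 0.038] [-0.034  0.039]
0.16 141 [0.032 0.037 0.039] [-0.033  0.04 ]
0.17 161 [0.028 0.034 0.038] [-0.034  0.04 ]
0.18 14 [0.037 0.041 0.042] [-0.013  0.043]
```

Fingers across the tray would foul the magazine: the half-width is 46 mm at 50 mm above the TCP. So I'll push past the magazine with jaws shut and in line with the tray, then cradle the disc for the last stretch.

```bash
python3 -c "
from h import *
print(np.round(get_obs()['joint_pos'],2))"
```

```text
[ 0.61  0.49 -0.57  1.7   0.3   1.05 -0.22]
```

Call:
move_arm(motion="0 0 0 0.16; 0 0 0 0.32; 0 0 0 0.48; 0 0 0 0.64; 0 0 0 0.8; 0 0 0 0.96; 0 0 0 1.12; 0 0 0 1.28; 0 0 0 1.43; 0.001 0 0 1.57", grip=0)

```text
clock: 7.35
position: [0.5822, -0.137, 0.0614]
ee_rot: [-0.461, 0.537, 0.459, 0.537]
ft_force: [0.1, -0.4, 1.3]
grip_width: 0.002
```

Call:
move_arm(motion="0.001 0 -0.015 0; 0.001 0 -0.03 0; 0.001 0 -0.04 0; 0.001 0 -0.042 0; 0.001 0 -0.042 0")

```text
clock: 7.98
position: [0.5825, -0.1364, 0.0179]
ee_rot: [-0.459, 0.538, 0.459, 0.538]
ft_force: [-0.2, 0.2, 0.3]
grip_width: -0.002
```

Run:
```python
from f import *
o=get_obs();print(o['clock'],o['position'],disp(o['position']),o['grip_width'],o['ft_force'],np.round(o['joint_pos'],2))
z=R.from_quat(o['ee_rot']).as_matrix()[:,2];print(np.arctan2(z[1],z[0]))
p,d=camera("scene");c=p[130:260,140:330,::-1];cv2.imwrite('pics/s4.png',cv2.resize(c,None,fx=4,fy=4,interpolation=cv2.INTER_CUBIC))
```

```text
7.975 [ 0.58250162 -0.13637759  0.01786736] [ 0.0645 -0.0589] -0.0015500614271253925 [-0.17120863  0.22881238  0.28034243] [ 0.8   0.64 -0.83  1.71  0.54  1.04  1.19]
1.4117430964221591
```

View pics/s4.png

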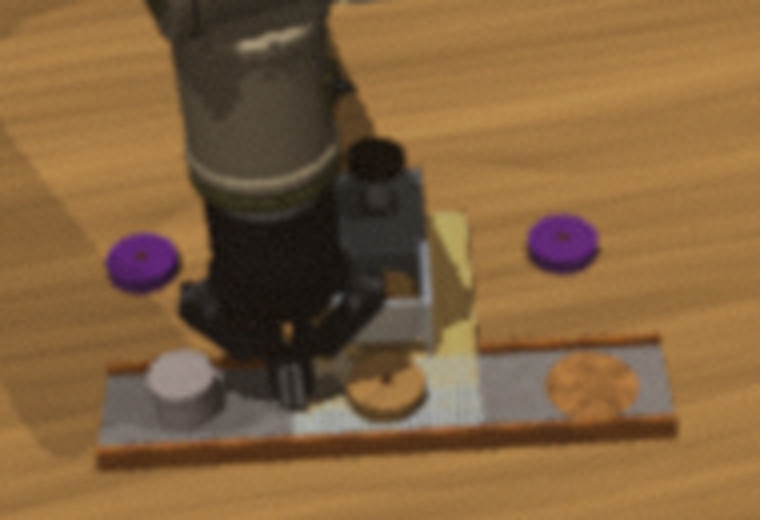

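Call:
move_arm(motion="-0.001 0.008 -0.002 0; 0 0.016 -0.002 0; 0.001 0.024 -0.002 0; 0.003 0.032 -0.002 0; 0.004 0.04 -0.002 0; 0.005 0.048 -0.002 0; 0.007 0.056 -0.002 0; 0.008 0.064 -0.002 0; 0.009 0.072 -0.002 0; 0.009 0.072 -0.002 0")

```text
clock: 9.28
position: [0.5914, -0.0635, 0.0159]
ee_rot: [-0.459, 0.538, 0.459, 0.538]
ft_force: [0.0, -0.0, -1.0]
grip_width: -0.003
```

Run:
```python
from f import *
o=get_obs();print(o['clock'],o['position'],disp(o['position']),o['ft_force'])
p,d=camera("scene");c=p[130:260,140:330,::-1];cv2.imwrite('pics/s5.png',cv2.resize(c,None,fx=4,fy=4,interpolation=cv2.INTER_CUBIC))
```

```text
9.275 [ 0.59144082 -0.06345228  0.01585222] [0.0618 0.0146] [ 0.03863469 -0.02053508 -0.95591899]
```

View pics/s5.png

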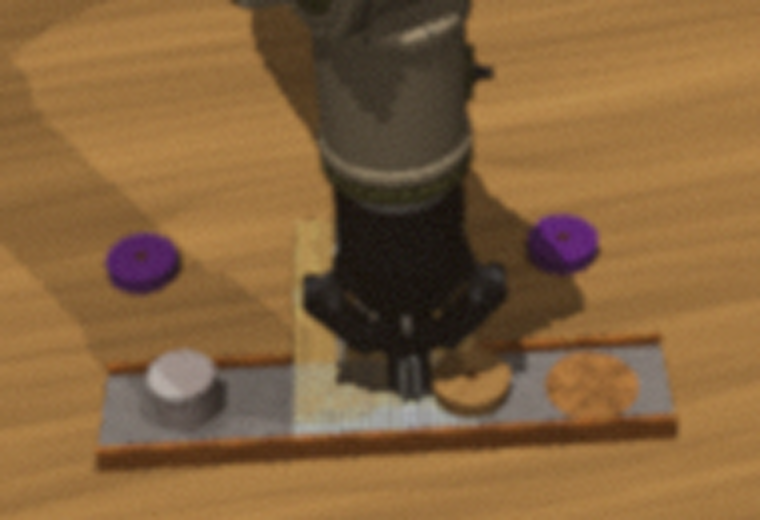

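The disc at crop (472,382) is moving straight and hugging the finger. I'll continue until it is clear of the magazine, then lift and turn.

Call:
move_arm(motion="0.001 0.008 0 0; 0.003 0.016 0 0; 0.004 0.024 0 0; 0.005 0.032 0 0; 0.006 0.038 0 0; 0.006 0.038 0 0; 0.003 0.02 0 0; 0.003 0.02 0.03 0; 0.003 0.02 0.065 0; 0.003 0.02 0.085 0")

```text
clock: 10.58
position: [0.5948, -0.0463, 0.1024]
ee_rot: [-0.459, 0.538, 0.458, 0.539]
ft_force: [-0.1, -0.4, 0.4]
grip_width: 0.003
```

Call:
move_arm(motion="0 0 0 -0.16; 0 0 0 -0.32; 0 0 0 -0.48; 0 0 0 -0.64; 0 0 0 -0.8; 0 0 0 -0.96; 0 0 0 -1.12; 0 0 0 -1.28; 0 0 0 -1.43; 0 0 0 -1.57", grip=0.3)

```text
clock: 11.82
position: [0.594, -0.0457, 0.1004]
ee_rot: [0.058, 0.705, -0.058, 0.705]
ft_force: [0.2, 0.6, 0.3]
grip_width: 0.295
```

Run:
```python
from f import *
o=get_obs();print(o['clock'],o['position'],disp(o['position']),o['ft_force'])
p,d=camera("scene");c=p[130:260,140:330,::-1];cv2.imwrite('pics/s6.png',cv2.resize(c,None,fx=4,fy=4,interpolation=cv2.INTER_CUBIC))
p,d=camera("top");c=p[140:260,200:370,::-1];cv2.imwrite('pics/t6.png',cv2.resize(c,None,fx=4.5,fy=4.5,interpolation=cv2.INTER_CUBIC))
```

```text
11.825 [ 0.59402544 -0.04571998  0.10041169] [0.0616 0.0325] [0.23101423 0.60279506 0.31129994]
```

View pics/s6.png

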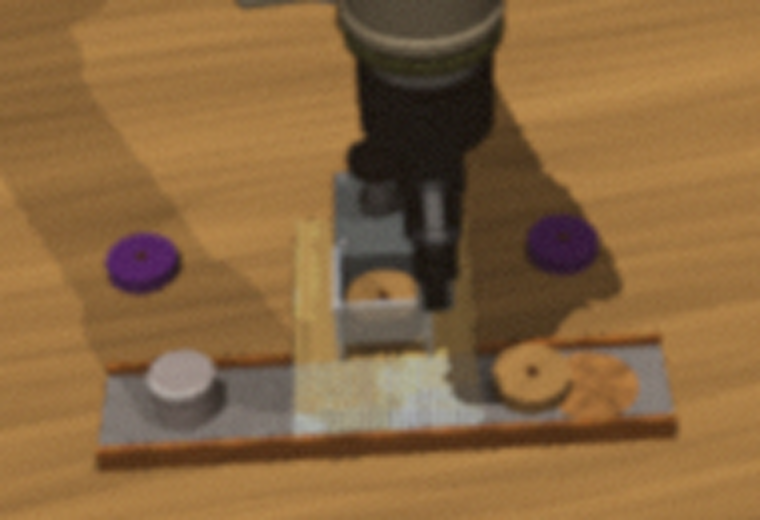

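View pics/t6.png

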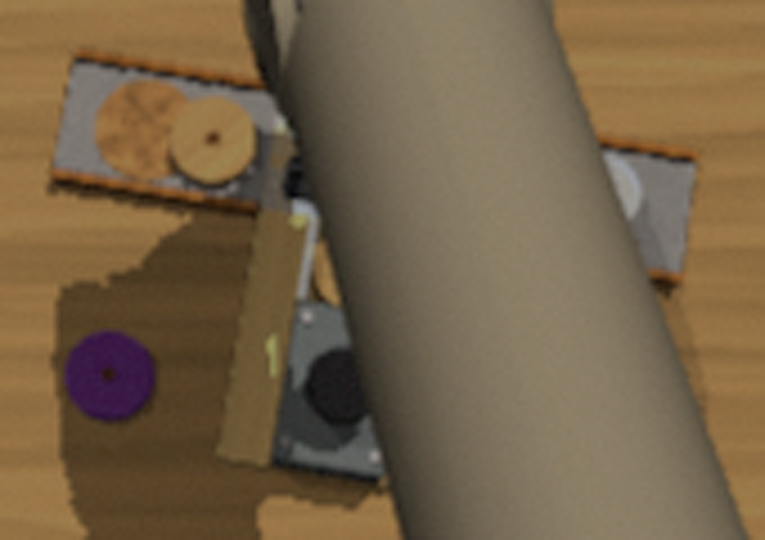

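The disc is at top-crop (213,139) and scene-crop (533,371); the pad is at (147,131) and (592,386).

```bash
cat >> f.py <<'E'
def S(x,y,z):return onz(camera_info("scene"),x/4+140-.375,y/4+130-.375,z)
def T(x,y,z):return onz(camera_info("top"),x/4.5+200-.39,y/4.5+140-.39,z)
E
python3 - <<'E'
from f import *
print('disc',disp(T(213,138.5,.026)),disp(S(533,371,.026)))
print('pad',disp(T(147,131,.0126)),disp(S(592,387,.0126)))
print(world(.063,.055))
E
```

```text
disc [0.0639 0.091 ] [0.0607 0.0951]
pad [0.0656 0.1294] [0.065  0.1326]
[ 0.59896916 -0.02369772]
```

Call:
move_arm(motion="0.006 0.022 0 0; 0.006 0.022 0 0; 0.006 0.022 -0.03 0; 0.006 0.022 -0.06 0; 0.006 0.022 -0.075 0; 0.006 0.022 -0.083 0; 0.006 0.022 -0.083 0")

```text
clock: 12.8
position: [0.6005, -0.0227, 0.018]
ee_rot: [0.056, 0.705, -0.056, 0.705]
ft_force: [-0.3, 0.3, 1.2]
grip_width: 0.297
```

Run:
```python
from f import *
o=get_obs();print(o['clock'],o['position'],disp(o['position']),o['ft_force'],o['grip_width'])
p,d=camera("scene");c=p[130:260,140:330,::-1];cv2.imwrite('pics/s7.png',cv2.resize(c,None,fx=4,fy=4,interpolation=cv2.INTER_CUBIC))
```

```text
12.8 [ 0.60052052 -0.02274426  0.01801504] [0.0644 0.0562] [-0.2982478   0.33942534  1.15489347] 0.29729705591802297
```

View pics/s7.png

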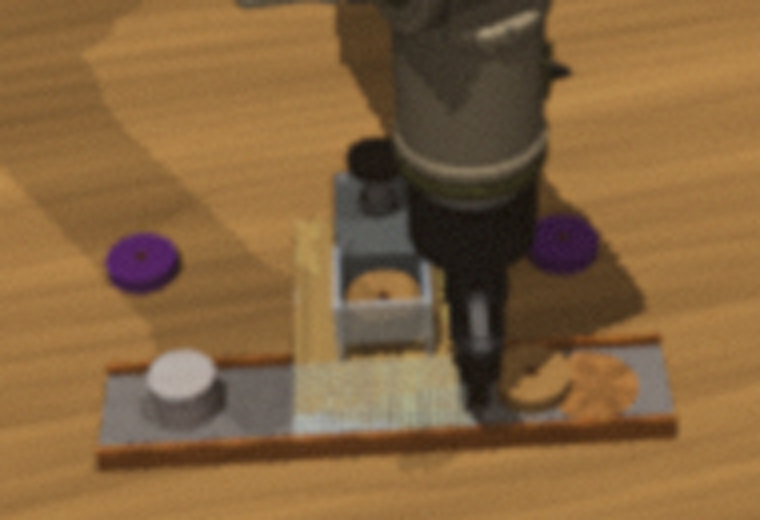

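Call:
move_arm(motion="0.001 0.007 -0.001 0; 0.002 0.014 -0.001 0; 0.004 0.021 -0.001 0; 0.005 0.028 -0.001 0; 0.006 0.034 -0.001 0; 0.007 0.039 -0.001 0; 0.007 0.039 -0.001 0; 0.006 0.033 -0.001 0; 0.001 0.003 0 0; 0.001 0.003 0.03 0")

```text
clock: 14.1
position: [0.5994, -0.0238, 0.0459]
ee_rot: [0.057, 0.706, -0.058, 0.703]
ft_force: [0.4, -0.0, 0.3]
grip_width: 0.295
```

Call:
move_arm(motion="0 0 0.05 0; 0 -0.03 0.1 0; 0 -0.08 0.12 0; 0 -0.1 0.12 0; 0 -0.1 0.12 0")

```text
clock: 14.72
position: [0.6007, -0.1218, 0.1671]
ee_rot: [0.057, 0.705, -0.057, 0.704]
ft_force: [0.2, 0.4, -0.5]
grip_width: 0.298
```

Run:
```python
from f import *
o=get_obs();print(o['clock'],o['position'],disp(o['position']),o['ft_force'],o['grip_width'])
p,d=camera("scene");c=p[130:260,140:330,::-1];cv2.imwrite('pics/s8.png',cv2.resize(c,None,fx=4,fy=4,interpolation=cv2.INTER_CUBIC))
p,d=camera("top");c=p[140:260,200:370,::-1];cv2.imwrite('pics/t8.png',cv2.resize(c,None,fx=4.5,fy=4.5,interpolation=cv2.INTER_CUBIC))
```

```text
14.725 [ 0.60072544 -0.12178283  0.16708204] [ 0.0802 -0.0416] [ 0.24469168  0.4180437  -0.46897098] 0.2977681025087569
```

View pics/s8.png

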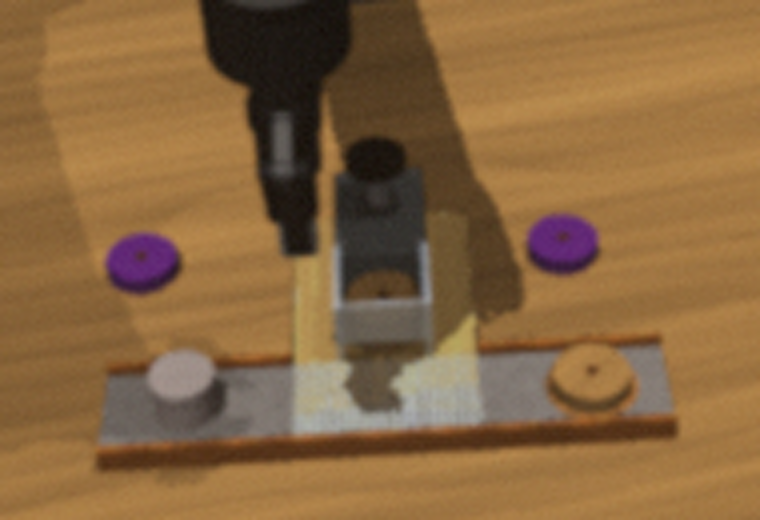

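View pics/t8.png

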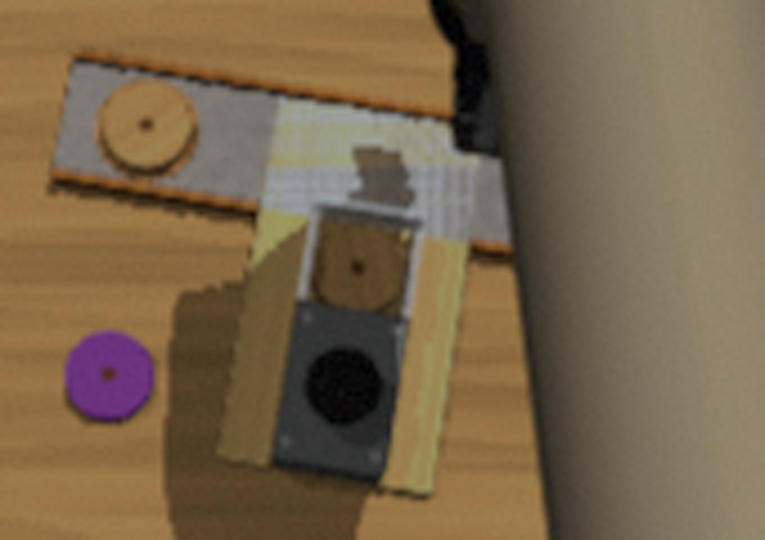

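Cork shows as a thin, nearly even rim round the disc in both views. I'll put numbers on the offset.

Run:
```python
from f import *
print('disc',disp(T(147,125.5,.026)),disp(S(592,371,.026)))
print('pad',disp(T(147,131,.0126)),disp(S(592,387,.0126)))
```

```text
disc [0.0653 0.1289] [0.0637 0.1323]
pad [0.0656 0.1294] [0.065  0.1326]
```

```bash
python3 -c "
from workcell import *
o=get_obs();print(o['clock'],o['ft_force'],abs(o['joint_velocities']).max());print(hand_in())"
```

```text
14.825 [-0.53282385  0.09395195  0.11811327] 0.017561111790786666
the job is handed in; nothing more can be done
None
```

One disc is issued and lies centred on the cork pad, and the job was handed in at 14.8 s.

- **Press:** I pressed the plunger once. The fingertip stopped at z = 0.068 m, the height given for fully down, and the force rose to about 35 N there. The pictures show the plunger back up, one disc in the tray and the stack dropped by one.
- **Push:** I pushed the disc with shut jaws past the magazine, then cradled it between two partly open fingers over the pad. It stayed flat in the tray.
- **Change of plan:** The first finger orientation would have hit the magazine, so I turned the jaws before pushing.
- **Last check on the disc:** It is about 0.6 mm (top view) and 1.3 mm (scene view) from the pad centre. The two views differ by about 3 mm in absolute position, but they agree on the disc relative to the pad.
- **Everything else:** The tin looks unmoved in the scene view; the arm hid it from the top camera in the last picture. I gave the timber and gouge no last look, but the arm never went near the timber and passed the gouge well above it. The other discs stay in the magazine, and the arm was clear of everything at hand-in.

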